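Stand the desk-stand column heavy end down

TASK

The desk stand's square aluminium column lies on its wooden rest, and one of its two look-alike black ends hides the ballast. Grip the column by the brass band at its middle and lift it level, clear of the rest, to feel which end is heavy; then stand it upright, heavy end down, in the middle of the rubber pad on the steel desk base and let go. Leave the microphone, the windscreen and the mic clip on the display platform where they stand.

Things in the scene. Friction and masses are not known exactly. Their poses are not given: they have to be found in the camera images.
- column: Square aluminium column 160 x 44 x 44 mm, brass band round its middle, like black caps. Origin at its centre, x along it. One end hides a 0.22 kg ballast ball, the other a 15 g one, 57 mm from the middle with 1 mm play; which end is heavy varies and is not tied to x. Even shell 0.18 kg; masses vary by 20 %. Held at the middle it twists the grip by about 0.11 N m. Starts level, axis 62 mm above table.
- rest: Fixed wooden rest under the column: a board 130 x 70 x 10 mm with two cross blocks, each 16 mm along x, 36 mm wide (narrower than the column) and with flat tops 40 mm above the table, centred 40 mm either side of the middle. Origin at the centre of its underside, x along the column as it lies.
- desk_base: Fixed round steel desk base, 156 mm in diameter, carrying a flat black rubber pad of 92 mm diameter whose top is 19 mm above the table. Origin at the centre of its underside, z up. The column, stood on the pad, has its centre 99 mm above the table.
- microphone: Bystander: matte green dynamic microphone standing on its tail on the round wooden display platform (200 mm in diameter, 34 mm high, brass knob in its middle), 158 mm tall, 50 mm across the head. Origin at the centre of its underside.
- windscreen: Bystander: chrome ball windscreen on the display platform, 57 mm across, 62 mm tall. Origin at the centre of its underside.
- clip: Bystander: squat black plastic mic clip on the display platform, 50 x 36 mm, 54 mm tall. Origin at the centre of its underside.
There are look-alikes about, which are no part of the job. Of the things like the column, leave any that is blue, pink or red; of the rest the larger one is meant.

How it is judged:
By the outcome, as a careful person would: the job done as asked, in the order asked, and still so for the second after the job is handed in, with the robot touching nothing.
It also fails if it takes over 46 s, if anything falls off the work surface, if the arm or the gripper's body presses on something with over 40 N, if the wrist force passes 120 N, or if a joint passes its speed limit or range.

ROBOT

A 6-joint arm with a two-finger parallel gripper is mounted at the origin on the work surface. World frame = base frame: x ahead of the robot, y to its left, z up, the work surface at z = 0. Lengths are in m, angles in degrees, forces in N, time in s.
With the tool pointing down it reaches from about 0.375 to 0.9 m from the base axis. Payload 3.1 kg.
Tool frame: the origin (TCP) lies on the centre line of the jaws, within the pads' length; the fingertips stand 25 mm ahead of it and the grasp point (between the pads) lies 6 mm ahead of it; z points along the fingers, y is the line along which they close (so a half turn about z gives the same grasp; the last joint's range is limited). The gripper opens to 87 mm and grips with 3 to 60 N. Pads are 19 mm wide; open, the fingers measure 117 mm over their backs; the gripper's body (75 mm by 190 mm) begins 51 mm behind the grasp point.
Start: joints at [60.304, 30.224, 82.088, -0, 67.689, -10.227], TCP at [0.208, 0.589, 0.248] pointing down, gripper open.
Joint ranges: [-176.69, 176.69], [-43.24, 126.21], [12.49, 139.97], [-82, 262], [0, 151.66], [-163.58, 163.58]. Speed limits (degrees/s): [159.86, 159.86, 180, 180, 180, 180].

INTERFACE

Orientations are given as a 3x3 rotation matrix whose columns are the frame's x, y, z axes.
In Python, from rig import bot, cams, models gives the robot as it stands. The module is installed in compiled form; this text tells all that it offers.
- The arm moves only by the shell command python3 -m handwheel 'ROWS' [OPENING]. ROWS is JSON, a list of rows, each a list of 6 numbers: the shift along the world's x, y, z each as a share of 1 m, from -1 to 1, then the turn, a rotation vector about the world's x, y, z each as a share of 2 rad, from -1 to 1. In form: [[dx, dy, dz, wx, wy, wz], ...]. A call has exactly 8 rows; each row is the pose to reach, as a shift and turn from the pose commanded when the call began; what a row does not reach only later rows make up. A row lasts 1/12 s, in which the tool goes at most 41.7 mm and 7.16 degrees, less where a joint would pass 70% of its speed; a pose out of reach is approached as far as the arm can. A call with a number of a shift or a turn outside -1 to 1 is refused whole. A call with a gripper value outside its range is refused whole. OPENING is the opening, from -1 (shut) to 1 (fully open), so that 0 is half open, set as the call begins (- or left out, the last holds). The fingers move at their own pace and stop on an object; the grip force is fixed at half the most. Time passes only in rows, so rows that repeat a pose let the fingers close, or fill a call up. It gives the time, the measured TCP pose, the force, the opening and the grip force at its end, in the units of the state.
- bot.read_state(): the state, without advancing time (a new reading comes with each control period).
- cams.capture(name): name is "scene" or "side" or "wrist"; returns (picture, depth): 400x640x3 uint8, blue, green, red; 400x640 float32, m along the optical axis (not along the pixel's ray), 0 where there is no reading.
- cams.calibration(name): a dict with "mtx" (3x3 intrinsics, pixels), "dist_coeffs" ([k1, k2, p1, p2, k3] as OpenCV has them; the pictures are not rectified), "R" (3x3) and "t" (3): a world point X has camera coordinates R X + t; the wrist camera has in their place "tool_from_camera" (4x4, takes a point from camera to tool coordinates, whose origin is the TCP and whose axes are the flange's). Camera axes: x right, y down, z forward; pixel columns grow to the right and rows downward; lengths in m; the calibration is good to about 2 mm. A picture is of the moment at which its call begins: read the wrist's pose just before it. calibration takes no time and is no camera call.
- bot.hand_in(): hands the job in; it is judged then, once.
Trained networks look in the newest picture that a camera, given by its name, has taken for a name from the list of things; names that differ only in an ending like _2 or _b are one class to them, and where a whole thing is asked for, a point or a joint stands for the part that bears it (a point fixed in the world has none). Each returns a list of dicts, best first, with "conf" (0 to 1); they miss things now and then, are a little off and sometimes report something else, mostly with a low value. They report only what shows in the picture. A call takes as long as a camera call. They do not tell look-alikes from the thing itself.
- models.spot_in(query, camera): "position" ([column, row] in pixels, amid what is visible of it).
- models.tip_of(query, camera): "position" ([column, row] in pixels: a listed point, or the origin of a listed thing).
The state is a dict: "time_s": time; "joint_positions": joint angles; "qvel": joint speeds; "tau": joint torques, N m; "position": TCP position; "tcp_rot": TCP orientation; "force": force on the tool from outside, world axes, zero at the start; "moment": the same for the moment, N m; "opening": opening from 0.0 (shut) to 1.0 (fully open); "grasp_force": force on a finger pad.
Only numpy, scipy, OpenCV 4.12 (cv2) and the standard library are available. Lean on these libraries where they do the work, as an engineer would, in place of code of your own. Each camera call takes 0.05 s, during which the arm holds its last target. There are 200 camera calls.

## Working session

There is one attempt and no reset: what is moved stays moved. The work goes in short steps, Python scripts to look and compute and a shell command to move; the robot and the scene stay as the last step left them, time stands still between calls to the robot, and variables do not carry over. Pictures are saved under pics/ and viewed, at most 10 in all, crops included, and the job is handed in when it is done.

```bash
mkdir -p pics; python3 - <<'E'
from rig import bot,cams,models
import cv2,numpy as np
for n in("scene","side"):
    p,d=cams.capture(n); cv2.imwrite(f"pics/{n}0.png",p); np.savez(f"{n}0.npz",d=d)
    for q in("column","rest","desk_base","microphone"):
        for r in models.spot_in(q,n)[:4]: print(n,q,r)
s=bot.read_state();print(s)
E
```

```text
scene column {'position': [402.2, 165.7], 'conf': 0.91}
scene column {'position': [310.8, 153.2], 'conf': 0.79}
scene column {'position': [342.2, 175.6], 'conf': 0.72}
scene column {'position': [394.1, 219.3], 'conf': 0.68}
scene rest {'position': [343.6, 193.8], 'conf': 0.61}
scene desk_base {'position': [226.2, 247.2], 'conf': 0.56}
scene microphone {'position': [354.9, 252.7], 'conf': 0.72}
side column {'position': [218.1, 230.4], 'conf': 0.93}
side column {'position': [160.5, 196.5], 'conf': 0.76}
side column {'position': [267.1, 183.1], 'conf': 0.67}
side column {'position': [229.9, 148.6], 'conf': 0.59}
side rest {'position': [260.9, 208.0], 'conf': 0.59}
side rest {'position': [409.3, 166.2], 'conf': 0.24}
side desk_base {'position': [359.5, 283.0], 'conf': 0.83}
side microphone {'position': [366.4, 142.0], 'conf': 0.74}
side microphone {'position': [261.3, 209.9], 'conf': 0.52}
{'time_s': 0.5, 'joint_positions': array([ 6.03046837e+01,  3.02267250e+01,  8.20894855e+01,  4.59632433e-04,
        6.76875218e+01, -1.02265437e+01]), 'qvel': array([-0.15861819, -0.0161848 , -0.04056149,  0.09135294, -0.00584377,
        0.03560169]), 'tau': array([-1.66868494e-04, -4.39603508e+01, -1.76791531e+01,  6.33434462e-02,
        5.14768681e-02, -5.51312860e-05]), 'position': array([0.20825448, 0.58924948, 0.24750389]), 'tcp_rot': array([[-9.42822268e-01,  3.33295920e-01, -3.87173205e-05],
       [ 3.33295922e-01,  9.42822266e-01, -5.29104655e-05],
       [ 1.88687096e-05, -6.27894900e-05, -9.99999998e-01]]), 'force': array([ 0.42395364,  0.44606837, -0.86168388]), 'moment': array([ 0.02126139,  0.04252724, -0.01854249]), 'grasp_force': 0.0, 'opening': 0.9980011570935636}
```

View pics/scene0.png

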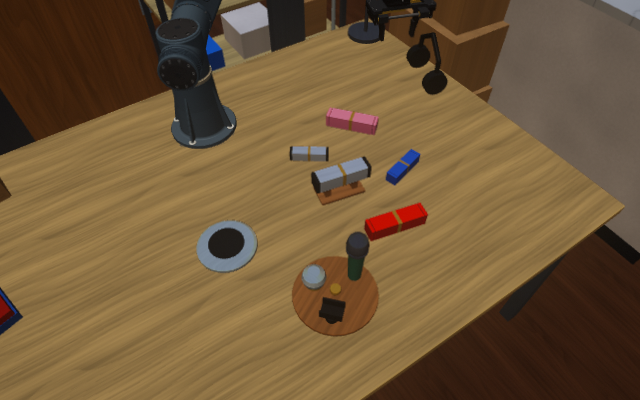

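View pics/side0.png

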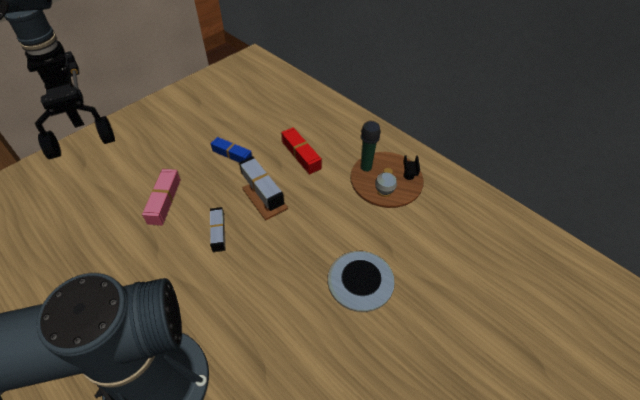

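The scene view shows the aluminium column on its rest at about (342,175), with a smaller grey one at (309,154). The pad is at (227,243), and the display platform with its three items is at (335,294). In the side view the column is at (262,184) and the pad at (361,278).

```bash
cat > h.py <<'E'
import numpy as np,cv2
from rig import bot,cams,models
def cloud(n,d,box):
    c=cams.calibration(n);u0,v0,u1,v1=box
    v,u=np.mgrid[v0:v1,u0:u1];z=d[v0:v1,u0:u1].ravel()
    uv=np.stack([u.ravel(),v.ravel()],1).astype(float)
    k=z>0;uv=uv[k];z=z[k]
    n_=cv2.undistortPoints(uv[:,None],np.array(c["mtx"]),np.array(c["dist_coeffs"]))[:,0]
    P=np.c_[n_*z[:,None],z]
    if "R" in c: W=(P-np.array(c["t"]).ravel())@np.array(c["R"])
    else:
        T=np.array(c["tool_from_camera"]);s=bot.read_state()
        W=(P@T[:3,:3].T+T[:3,3])@s["tcp_rot"].T+s["position"]
    return W,uv.astype(int)
def rect(W):
    r=cv2.minAreaRect((W[:,:2]*1000).astype(np.float32)); return r
E
python3 - <<'E'
from h import *
for n,cb,pb,mb in(("scene",(300,150,380,208),(190,215,265,275),(285,225,385,335)),("side",(235,150,295,222),(320,245,402,315),(345,115,430,210))):
    d=np.load(n+"0.npz")["d"]; img=cv2.imread(f"pics/{n}0.png")
    W,uv=cloud(n,d,cb);T=W[(W[:,2]>.077)&(W[:,2]<.095)]
    print(n,"col top",len(T),np.median(T[:,2]),rect(T))
    W,uv=cloud(n,d,pb);g=img[uv[:,1],uv[:,0]].max(1)
    T=W[(g<50)&(W[:,2]>.008)&(W[:,2]<.03)];print("pad",len(T),np.median(T[:,2]),cv2.minEnclosingCircle((T[:,:2]*1000).astype(np.float32)),T.mean(0))
    W,uv=cloud(n,d,mb);T=W[(W[:,2]>.029)&(W[:,2]<.038)];print("plat",cv2.minEnclosingCircle((T[:,:2]*1000).astype(np.float32)))
    T=W[(W[:,2]>.1)];print("mic",T.mean(0),W[:,2].max())
E
```

```text
scene col top 771 0.08242078038503875 ((465.656005859375, 214.6471405029297), (160.15264892578125, 46.74934768676758), 79.71488952636719)
pad 817 0.019180447542046043 ((462.1009826660156, -137.4501495361328), 45.398406982421875) [ 0.46290087 -0.13792248  0.01924584]
plat ((716.8591918945312, 65.98191833496094), 157.9581298828125)
mic [0.72850279 0.0678513  0.16601389] 0.19488239287287307
side col top 824 0.08377597253548508 ((461.2857360839844, 213.69410705566406), (162.7733612060547, 44.76148986816406), 78.54637145996094)
pad 1064 0.019027865426469316 ((460.97979736328125, -138.7119140625), 46.262115478515625) [ 0.46008698 -0.13885189  0.01901319]
plat ((732.4280395507812, 9.722469329833984), 100.88102722167969)
mic [0.70914429 0.06707869 0.1593812 ] 0.19519656504487448
```

```bash
python3 -m handwheel '[[0.03,-0.045,0,0,0,-0.06],[0.06,-0.09,0,0,0,-0.12],[0.1,-0.13,-0.02,0,0,-0.18],[0.12,-0.17,-0.02,0,0,-0.24],[0.15,-0.21,-0.03,0,0,-0.3],[0.17,-0.25,-0.03,0,0,-0.36],[0.2,-0.29,-0.03,0,0,-0.42],[0.22,-0.33,-0.03,0,0,-0.48]]' 1
python3 -c "
from rig import bot;s=bot.read_state();print(s['joint_positions'],s['position'],s['tcp_rot'])"
python3 -m handwheel '[[0.015,-0.02,0,0,0,-0.06],[0.025,-0.035,0,0,0,-0.12],[0.03,-0.045,0,0,0,-0.18],[0.035,-0.045,0,0,0,-0.231],[0.035,-0.045,0,0,0,-0.231],[0.035,-0.045,0,0,0,-0.231],[0.035,-0.045,0,0,0,-0.231],[0.035,-0.045,0,0,0,-0.231]]'
python3 - <<'E'
from h import *
s=bot.read_state();print(s['joint_positions'],s['position'],s['tcp_rot'])
p,d=cams.capture("wrist");cv2.imwrite("pics/w1.png",p);np.savez("w1.npz",d=d)
W,uv=cloud("wrist",d,(0,0,640,400));m=(W[:,2]>.079)&(W[:,2]<.09)
m&=np.hypot(W[:,0]-.463,W[:,1]-.214)<.1
T=W[m];print(len(T),np.median(T[:,2]),rect(T))
img=p[uv[:,1],uv[:,0]].astype(int);b=m&(img[:,2]-img[:,0]>40)
print("band",b.sum(),W[b].mean(0) if b.any() else 0)
E
```

```text
time_s: 1.17
position: [0.3954, 0.3144, 0.2193]
tcp_rot: [[-0.262, 0.965, 0.001], [0.965, 0.262, 0.0], [0.0, 0.001, -1.0]]
force: [-0.4, 0.2, 0.3]
opening: 1.0
grasp_force: 0.0
[2.57970458e+01 2.33092934e+01 1.00873175e+02 4.27259922e-04
 5.57812194e+01 1.05954363e+01] [0.39536035 0.31438803 0.21928836] [[-2.62212277e-01  9.65010051e-01  5.67921359e-04]
 [ 9.65010211e-01  2.62212154e-01  2.81356571e-04]
 [ 1.22596036e-04  6.21825057e-04 -9.99999799e-01]]
time_s: 1.83
position: [0.4288, 0.2714, 0.2193]
tcp_rot: [[0.187, 0.982, -0.0], [0.982, -0.187, -0.0], [-0.0, -0.0, -1.0]]
force: [-0.1, -0.1, 0.0]
opening: 0.999
grasp_force: 0.0
[1.96921343e+01 2.34890236e+01 1.00524062e+02 6.05785437e-03
 5.60055258e+01 3.04887632e+01] [0.42876031 0.27137299 0.21932562] [[ 1.87381588e-01  9.82287141e-01 -3.35364676e-04]
 [ 9.82287194e-01 -1.87381607e-01 -2.69215192e-05]
 [-8.92858343e-05 -3.24379830e-04 -9.99999943e-01]]
6529 0.08350370589703948 ((463.51190185546875, 215.17164611816406), (160.5225372314453, 43.600276947021484), 79.03252410888672)
band 470 [0.46150488 0.21056106 0.08370852]
```

```bash
python3 -m handwheel '[[0.017,-0.028,0,0,0,0],[0.035,-0.056,0,0,0,0],[0.035,-0.056,-0.03,0,0,0],[0.035,-0.056,-0.06,0,0,0],[0.035,-0.056,-0.09,0,0,0],[0.035,-0.056,-0.12,0,0,0],[0.035,-0.056,-0.14,0,0,0],[0.035,-0.056,-0.151,0,0,0]]'
python3 - <<'E'
from h import *
s=bot.read_state();print(s['joint_positions'],s['position'],s['moment'],s['force'])
p,d=cams.capture("wrist");cv2.imwrite("pics/w2.png",p)
E
```

```text
time_s: 2.55
position: [0.4627, 0.215, 0.0658]
tcp_rot: [[0.188, 0.982, -0.004], [0.982, -0.188, -0.001], [-0.002, -0.004, -1.0]]
force: [-0.1, 0.4, -0.2]
opening: 0.999
grasp_force: 0.0
[ 1.23577846e+01  3.87695463e+01  1.06265809e+02 -2.80061546e-04
  3.52138252e+01  2.32074649e+01] [0.46265307 0.21499561 0.06579933] [-0.07443     0.09312164 -0.00524452] [-0.07449456  0.37003943 -0.24610821]
```

View pics/w2.png

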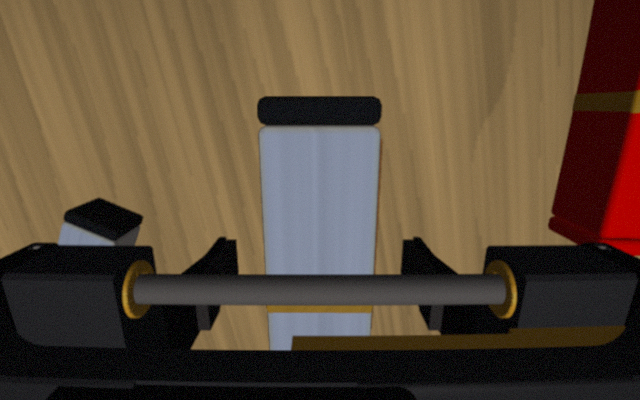

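The column lies straight between the open fingers (cols 262–378, jaws at 237 and 403), with the band between the pads. Next I close and lift.

```bash
python3 -m handwheel '[[0,0,0,0,0,0],[0,0,0,0,0,0],[0,0,0,0,0,0],[0,0,0,0,0,0],[0,0,0,0,0,0],[0,0,0,0,0,0],[0,0,0,0,0,0],[0,0,0,0,0,0]]' -1
python3 -c "
from rig import bot;s=bot.read_state();print(s['position'],s['force'],s['moment'],s['grasp_force'])"
python3 -m handwheel '[[0,0,0.008,0,0,0],[0,0,0.015,0,0,0],[0,0,0.025,0,0,0],[0,0,0.035,0,0,0],[0,0,0.045,0,0,0],[0,0,0.055,0,0,0],[0,0,0.06,0,0,0],[0,0,0.06,0,0,0]]'
python3 -m handwheel '[[0,0,0,0,0,0],[0,0,0,0,0,0],[0,0,0,0,0,0],[0,0,0,0,0,0],[0,0,0,0,0,0],[0,0,0,0,0,0],[0,0,0,0,0,0],[0,0,0,0,0,0]]'
python3 - <<'E'
from h import *
for i in range(4):
    s=bot.read_state();print(s['position'],s['force'],s['moment'],s['tcp_rot'].T@s['moment'],s['grasp_force'])
    p,d=cams.capture("wrist")
cv2.imwrite("pics/w3.png",p);print(s['joint_positions'])
for n,b in(("scene",(280,120,390,208)),("side",(215,110,305,222))):
    p,d=cams.capture(n);W,uv=cloud(n,d,b);m=(np.hypot(W[:,0]-.463,W[:,1]-.214)<.09)&(W[:,2]>.125)&(W[:,2]<.165)
    a=(W[:,:2]-[.463,.215])@[.19,.98];m&=(abs((W[:,:2]-[.463,.215])@[.98,-.19])<.018)
    for lo,hi in((-.08,-.03),(.03,.08)):
        k=m&(a>lo)&(a<hi);print(n,lo,k.sum(),np.median(W[k,2]))
E
```

```text
time_s: 3.27
position: [0.4638, 0.215, 0.0687]
tcp_rot: [[0.19, 0.982, -0.001], [0.982, -0.19, 0.0], [-0.0, -0.001, -1.0]]
force: [-1.4, -0.1, 4.9]
opening: 0.505
grasp_force: 30.0
[0.46382734 0.21499737 0.06865114] [-1.43877989 -0.06747349  4.85012386] [-0.01232828  0.26403537 -0.02443551] 29.996649466920644
time_s: 3.93
position: [0.4653, 0.2152, 0.13]
tcp_rot: [[0.19, 0.982, 0.003], [0.982, -0.19, 0.001], [0.001, 0.003, -1.0]]
force: [-0.5, -0.6, -3.6]
opening: 0.501
grasp_force: 30.0
time_s: 4.6
position: [0.4643, 0.215, 0.1282]
tcp_rot: [[0.19, 0.982, -0.0], [0.982, -0.19, -0.0], [-0.0, -0.0, -1.0]]
force: [-1.0, -0.1, -4.1]
opening: 0.504
grasp_force: 30.0
[0.46427188 0.21496527 0.12821097] [-1.04342581 -0.06071996 -4.07339435] [-0.17176625  0.1302778  -0.00281431] [ 0.09530395 -0.19337243  0.00285162] 29.99726777197793
[0.46429819 0.21496505 0.12824552] [ 0.48776371  0.83181604 -4.05612377] [-0.19265847  0.10407226 -0.02386898] [ 0.06560453 -0.20890854  0.02390221] 29.997142071370035
[0.46432427 0.21495189 0.12828133] [ 1.21544548 -0.07033843 -3.76708969] [-0.22781099  0.03843388  0.02892654] [-0.00551147 -0.23096745 -0.02890355] 29.997066676151007
[0.46434864 0.21498432 0.12832399] [-1.01217772  0.13611547 -3.01691406] [-0.20235005  0.11305998 -0.07103509] [ 0.07259495 -0.22013318  0.07103126] 29.997202595695853
[ 1.23149635e+01  3.21953984e+01  1.04406071e+02 -3.99115733e-04
  4.33975113e+01  2.32573257e+01]
scene -0.08 214 0.14227507066985962
scene 0.03 36 0.1423751797892072
side -0.08 281 0.1433346537652518
side 0.03 3 0.1444122378377296
```

Both ends read the same height (0.142 m), so the column is level. The moment about world x is about -0.2 N m with a downward load of 4 N, so the +y end (tool +x) is heavy. Next I raise it and start tilting, which also gives data for the arm's kinematics.

```bash
python3 -m handwheel '[[0,-0.01,0.03,0,0,0],[0,-0.02,0.06,-0.055,0.011,0],[0,-0.04,0.09,-0.11,0.021,0],[0,-0.06,0.11,-0.165,0.032,0],[0,-0.08,0.12,-0.22,0.043,0],[0,-0.1,0.12,-0.275,0.053,0],[0,-0.11,0.12,-0.33,0.064,0],[0,-0.12,0.12,-0.385,0.075,0]]'
python3 - <<'E'
from h import *
s=bot.read_state();print(s['joint_positions'],s['position'],s['tcp_rot'])
E
```

```text
time_s: 5.57
position: [0.4649, 0.095, 0.2491]
tcp_rot: [[0.136, 0.982, -0.134], [0.693, -0.191, -0.695], [-0.707, 0.002, -0.707]]
force: [-1.1, -0.6, -4.0]
opening: 0.504
grasp_force: 30.0
[ 18.94884826  32.74720569  93.00777043 -38.22622919  82.68172995
  44.95680905] [0.46492149 0.09499157 0.24905713] [[ 0.13639743  0.98161071 -0.13355205]
 [ 0.69346588 -0.19088163 -0.69474404]
 [-0.70746083  0.00214751 -0.7067493 ]]
```

```bash
cat > kin.py <<'E'
import numpy as np
from scipy.spatial.transform import Rotation as Ro
from scipy.optimize import least_squares
R0=np.array([[0,-1,0],[1,0,0],[0,0,1.]])
E=lambda a,x:Ro.from_euler(a,x,degrees=True).as_matrix()
def frames(q):
    A=E('z',q[0]);B=A@E('y',q[1]);C=B@E('y',q[2]);D=C@E('z',q[3]);F=D@E('y',q[4]);return A,B,C,D,F,F@E('z',q[5])@R0
def cols(q):  # unknown: a1 D1 h | L2 | e L3 | D3 | d6 
    A,B,C,D,F,G=frames(q)
    return np.c_[A[:,0],A[:,1],A[:,2],B[:,2],C[:,0],C[:,2],D[:,0],D[:,1],F[:,0],F[:,1],F[:,2]]
N=["a1","D1","h","L2","e","L3","w","D3","fx","fy","d6"]
S=[([60.3047,30.2267,82.0895,0,67.6875,-10.2265],[.20825,.58925,.2475]),
([25.797,23.3093,100.8732,0,55.7812,10.595],[.39536,.31439,.21929]),
([19.6921,23.489,100.5241,0.006,56.0055,30.4888],[.42876,.27137,.21933]),
([12.3578,38.7695,106.2658,0,35.2138,23.2075],[.46265,.215,.0658]),
([12.315,32.1954,104.4061,0,43.3975,23.2573],[.46435,.21498,.12832]),
([18.94885,32.7472,93.00777,-38.22623,82.68173,44.95681],[.46492,.09499,.24906])]
def fit(use):
    M=np.vstack([cols(q) for q,p in S])[:,[N.index(u) for u in use]];y=np.hstack([p for q,p in S])
    x,_,r,s=np.linalg.lstsq(M,y,rcond=None);return x,abs(M@x-y).max(),r,s[-1]
E
python3 - <<'E'
from kin import *
np.set_printoptions(precision=4,suppress=True)
print(frames(S[-1][0])[-1])
for u in (["D1","h","L2","L3","d6"],["D3","h","L2","L3","d6"],["a1","D1","h","L2","L3","d6"],["D1","h","L2","e","L3","d6"],["D3","h","L2","e","L3","d6"],["fy","h","L2","L3","d6"],["D1","D3","h","L2","L3","d6"],["a1","D1","h","L2","e","L3","d6"],["D1","D3","a1","h","L2","L3","d6"]):print(u,*fit(u))
E
```

```text
[[ 0.1364  0.9816 -0.1336]
 [ 0.6935 -0.1909 -0.6947]
 [-0.7075  0.0021 -0.7067]]
['D1', 'h', 'L2', 'L3', 'd6'] [0.11   0.2853 0.4575 0.3858 0.2707] 0.024652024826126162 5 0.22081297176094436
['D3', 'h', 'L2', 'L3', 'd6'] [0.1052 0.2777 0.4529 0.395  0.2434] 0.04617423811660529 5 0.22080655502679203
['a1', 'D1', 'h', 'L2', 'L3', 'd6'] [0.0068 0.11   0.2897 0.4496 0.3823 0.2704] 0.025054747775719033 6 0.16288580355420285
['D1', 'h', 'L2', 'e', 'L3', 'd6'] [0.111  0.2742 0.588  0.1141 0.3917 0.2805] 6.970837650555062e-06 6 0.1844836240432056
['D3', 'h', 'L2', 'e', 'L3', 'd6'] [0.1058 0.2676 0.5686 0.1013 0.4003 0.2517] 0.05028502665328535 6 0.1845252342488126
['fy', 'h', 'L2', 'L3', 'd6'] [0.1052 0.2777 0.4529 0.395  0.2434] 0.04617423811660534 5 0.22080655502679203
['D1', 'D3', 'h', 'L2', 'L3', 'd6'] [0.1063 0.0038 0.2852 0.4574 0.3861 0.27  ] 0.02441384558106341 6 0.2208053899429569
['a1', 'D1', 'h', 'L2', 'e', 'L3', 'd6'] [-0.      0.111   0.2742  0.588   0.1141  0.3917  0.2805] 6.969337216194971e-06 7 0.14326980953260549
['D1', 'D3', 'a1', 'h', 'L2', 'L3', 'd6'] [0.1064 0.0037 0.0065 0.2894 0.4498 0.3828 0.2698] 0.024810928985121827 7 0.16280876256472224
```

```bash
cat >> kin.py <<'E'
U=["D1","h","L2","e","L3","d6"];X=fit(U)[0];I=[N.index(u) for u in U]
LO=np.array([-176.69,-43.24,12.49,-82,0,-163.58]);HI=np.array([176.69,126.21,139.97,262,151.66,163.58])
def fk(q): return cols(q)[:,I]@X, frames(q)[-1]
def ik(p,R,q0):
    f=lambda q:np.r_[(fk(q)[0]-p)*5,Ro.from_matrix(fk(q)[1].T@R).as_rotvec()]
    r=least_squares(f,np.clip(q0,LO+.01,HI-.01),bounds=(LO,HI),x_scale=50);return r.x,np.abs(r.fun).max()
def goal(az):
    a=np.radians(az);z=np.array([np.cos(a),np.sin(a),0]);x=np.array([0,0,-1.]);return np.c_[x,np.cross(z,x),z]
E
python3 - <<'E'
from kin import *
np.set_printoptions(precision=1,suppress=True)
pad=np.array([.4615,-.138,.099]);q0=np.array(S[-1][0]);rng=np.random.default_rng(0)
for az in range(-180,180,20):
    R=goal(az);best={}
    for k in range(8):
        s=q0 if k==0 else rng.uniform(LO,HI)
        q,e=ik(pad-.0065*R[:,2],R,s)
        q2,e2=ik(pad-.09*R[:,2],R,q) 
        if e<1e-4 and e2<1e-4: best[tuple(np.round(q/5))]=q
    for q in best.values():
        A,B,C,D,F,G=frames(q); print(az,q,"margin",min((q-LO).min(),(HI-q).min()).round(1),"dq",np.abs(q-q0).max().round())
E
```

```text
-180 [-18.8  71.8  63.5 -25.6 131.7  72.3] margin 19.9 dq 49.0
-160 [-11.8  70.5  68.7 -39.4 123.7  65.5] margin 28.0 dq 41.0
-140 [ -5.5  68.8  77.  -50.8 113.2  64.2] margin 31.2 dq 36.0
-120 [ -0.   67.2  87.7 -62.4 102.2  67.9] margin 19.6 dq 34.0
-100 [  3.7  66.7  99.9 -76.6  93.1  77. ] margin 5.4 dq 38.0
-60 [ -0.1  75.6 126.2 241.7 100.8 109.2] margin 13.7 dq 280.0
20 [-72.3  79.6 130.5  88.   88.8  60. ] margin 9.5 dq 126.0
40 [-69.1  70.4 117.5  71.   87.4  82.6] margin 22.5 dq 109.0
60 [-63.4  67.1 104.2  56.9  94.8  97.3] margin 35.7 dq 95.0
80 [-56.5  66.9  91.7  45.6 105.4 105.2] margin 46.3 dq 84.0
100 [-49.1  68.2  80.4  35.1 116.6 107.4] margin 35.1 dq 73.0
120 [-41.5  70.   71.2  23.3 126.5 104.4] margin 25.2 dq 62.0
140 [-33.8  71.5  64.8   8.6 133.4  95.9] margin 18.3 dq 53.0
160 [-26.2  72.2  62.2  -8.8 135.3  83.7] margin 16.3 dq 53.0
```

```bash
python3 - <<'E'
from kin import *
np.set_printoptions(precision=3,suppress=True)
q=np.array(S[-1][0]);p0,R=fk(q);p=p0.copy();P=np.array([.4615,-.14,.27]);k=0
def step(p,R,q,n):
    global k;k+=1
    qn,e=ik(p,R,q);
    print(n,k,qn.round(1),e.round(5),np.abs(qn-q).max().round(1));return qn
for i in range(24):
    R1=E('z',-57.3*(i+1)/8)@R;p=p0+(P-p0)*min(1,(i+1)/16);q=step(p,R1,q,"yaw")
ax=-R1[:,1]
for i in range(8):
    R2=Ro.from_rotvec(ax*np.pi/4*(i+1)/8).as_matrix()@R1;q=step(P,R2,q,"tilt")
print(ax*np.pi/8,R2)
for z in(.2,.15,.12,.099):q=step(np.array([.461,-.1445,z]),R2,q,"down")
q=step(np.array([.457,-.25,.1]),R2,q,"back")
E
```

```text
yaw 1 [ 16.2  33.4  91.3 -35.9  85.7  47.2] 0.0 3.0
yaw 2 [ 13.4  33.9  89.7 -33.6  88.6  49.6] 0.0 2.9
yaw 3 [ 10.5  34.5  88.2 -31.2  91.3  52.1] 0.0 2.9
yaw 4 [  7.5  35.   86.8 -28.9  93.9  54.7] 0.0 3.0
yaw 5 [  4.4  35.5  85.5 -26.6  96.2  57.3] 0.0 3.1
yaw 6 [  1.2  35.9  84.2 -24.2  98.4  60.1] 0.0 3.2
yaw 7 [ -2.   36.3  83.1 -21.8 100.5  63. ] 0.0 3.2
yaw 8 [ -5.3  36.7  82.  -19.3 102.3  66. ] 0.0 3.3
yaw 9 [ -8.6  37.   81.1 -16.7 104.   69.1] 0.0 3.3
yaw 10 [-11.9  37.2  80.2 -14.1 105.4  72.3] 0.0 3.3
yaw 11 [-15.3  37.4  79.5 -11.5 106.7  75.7] 0.0 3.3
yaw 12 [-18.6  37.6  78.9  -8.7 107.7  79.1] 0.0 3.4
yaw 13 [-21.9  37.7  78.4  -5.9 108.5  82.7] 0.0 3.5
yaw 14 [-25.2  37.8  78.1  -3.1 109.1  86.3] 0.0 3.6
yaw 15 [-28.5  37.8  77.9  -0.1 109.4  90. ] 0.0 3.7
yaw 16 [-31.8  37.7  77.8   2.8 109.5  93.7] 0.0 3.8
yaw 17 [-33.9  37.2  78.8   6.5 108.5  98.5] 0.0 4.7
yaw 18 [-36.   36.5  80.3  10.2 107.1 103. ] 0.0 4.6
yaw 19 [-38.2  35.7  82.   13.7 105.3 107.4] 0.0 4.4
yaw 20 [-40.2  34.8  84.   17.1 103.1 111.5] 0.0 4.1
yaw 21 [-42.3  33.8  86.2  20.4 100.5 115.4] 0.0 
[... 261 characters left out ...]
] 0.0 3.6
tilt 27 [-51.5  37.3  92.8  36.5 101.7 121.2] 0.0 3.5
tilt 28 [-52.3  39.9  92.4  38.5 105.2 120. ] 0.0 3.4
tilt 29 [-52.9  42.5  92.1  40.4 108.6 119. ] 0.0 3.4
tilt 30 [-53.3  45.1  91.9  42.3 111.9 118. ] 0.0 3.3
tilt 31 [-53.5  47.8  91.8  44.2 115.2 117.2] 0.0 3.3
tilt 32 [-53.6  50.4  91.7  46.  118.4 116.4] 0.0 3.3
[ 0.392 -0.02  -0.001] [[-0.002 -0.999  0.051]
 [ 0.001  0.051  0.999]
 [-1.     0.002  0.001]]
down 33 [-53.9  57.3  90.6  43.7 114.4 111.7] 0.0 6.9
down 34 [-53.9  62.2  89.4  42.6 111.8 108.9] 0.0 4.9
down 35 [-53.9  65.2  88.3  42.1 110.3 107.5] 0.0 3.0
down 36 [-53.9  67.2  87.5  41.8 109.4 106.7] 0.0 2.1
back 37 [-59.4  68.9  75.8  39.1 118.8 111.5] 0.0 11.7
```

```bash
python3 -m handwheel '[[0,-0.015,0.003,0,0,-0.0625],[0,-0.03,0.005,0,0,-0.125],[0,-0.045,0.008,0,0,-0.1875],[0,-0.06,0.01,0,0,-0.25],[0,-0.075,0.013,0,0,-0.3125],[0,-0.09,0.015,0,0,-0.375],[0,-0.105,0.018,0,0,-0.4375],[0,-0.12,0.02,0,0,-0.5]]'
python3 -m handwheel '[[0,-0.015,0,0,0,-0.0625],[0,-0.03,0,0,0,-0.125],[0,-0.045,0,0,0,-0.1875],[0,-0.06,0,0,0,-0.25],[0,-0.075,0,0,0,-0.3125],[0,-0.09,0,0,0,-0.375],[0,-0.105,0,0,0,-0.4375],[0,-0.12,0,0,0,-0.5]]'
python3 -m handwheel '[[0,0,0,0,0,-0.0625],[0,0,0,0,0,-0.125],[0,0,0,0,0,-0.1875],[0,0,0,0,0,-0.25],[0,0,0,0,0,-0.3125],[0,0,0,0,0,-0.375],[0,0,0,0,0,-0.4375],[0,0,0,0,0,-0.5]]'
python3 -m handwheel '[[0,0,0,0.049,-0.0025,0],[0,0,0,0.098,-0.005,0],[0,0,0,0.147,-0.0075,0],[0,0,0,0.196,-0.01,0],[0,0,0,0.245,-0.0125,0],[0,0,0,0.294,-0.015,0],[0,0,0,0.343,-0.0175,0],[0,0,0,0.392,-0.02,0]]'
python3 -m handwheel '[[0,0,0,0,0,0],[0,0,0,0,0,0],[0,0,0,0,0,0],[0,0,0,0,0,0],[0,0,0,0,0,0],[0,0,0,0,0,0],[0,0,0,0,0,0],[0,0,0,0,0,0]]'
python3 - <<'E'
from h import *
s=bot.read_state();print(s['position'],s['tcp_rot'],s['moment'])
a=cams.capture("scene")[0];b=cams.capture("side")[0];cv2.imwrite("pics/up.png",np.hstack([a[60:360,60:400],b[80:380,240:580]]))
E
```

```text
time_s: 6.23
position: [0.4653, -0.0254, 0.2679]
tcp_rot: [[0.661, 0.365, -0.656], [0.26, -0.931, -0.256], [-0.704, -0.001, -0.71]]
force: [0.2, 0.1, -3.9]
opening: 0.502
grasp_force: 30.0
time_s: 6.9
position: [0.4652, -0.1464, 0.2676]
tcp_rot: [[0.575, -0.587, -0.57], [-0.416, -0.81, 0.414], [-0.704, -0.001, -0.71]]
force: [0.3, 0.3, -3.5]
opening: 0.504
grasp_force: 30.0
time_s: 7.57
position: [0.4647, -0.1463, 0.2678]
tcp_rot: [[-0.039, -0.998, 0.041], [-0.709, 0.057, 0.703], [-0.704, -0.002, -0.71]]
force: [-0.6, -0.1, -3.2]
opening: 0.502
grasp_force: 30.0
time_s: 8.23
position: [0.4649, -0.1462, 0.2672]
tcp_rot: [[0.002, -0.999, 0.052], [-0.002, 0.052, 0.999], [-1.0, -0.002, -0.002]]
force: [0.8, 0.5, -4.7]
opening: 0.506
grasp_force: 30.0
time_s: 8.9
position: [0.4644, -0.145, 0.2687]
tcp_rot: [[0.002, -0.999, 0.051], [-0.003, 0.051, 0.999], [-1.0, -0.002, -0.003]]
force: [0.0, -0.4, -3.5]
opening: 0.506
grasp_force: 30.0
[ 0.46436539 -0.14500203  0.26871461] [[ 0.00205897 -0.99870829  0.0507692 ]
 [-0.00274111  0.05076348  0.99870694]
 [-0.99999412 -0.00219547 -0.00263305]] [-1.22248988  0.19498951 -0.01996736]
```

View pics/up.png

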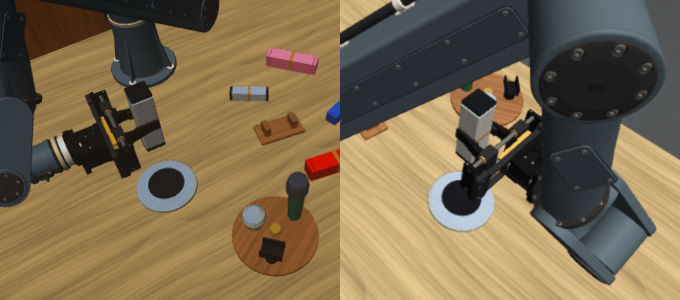

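The column is held upright over the pad (composite: column at about (148,115), pad at (167,183)), and the bystanders are untouched. I'll measure its centre and lean before lowering.

```bash
cat > m.py <<'E'
from h import *
def top(zc,c=(.4635,-.139)):
    for n in("scene","side"):
        p,d=cams.capture(n);W,uv=cloud(n,d,(0,0,640,400))
        m=np.hypot(W[:,0]-c[0],W[:,1]-c[1])<.045
        T=W[m&(abs(W[:,2]-zc-.08)<.007)]
        print(n,"top",len(T),np.median(T[:,2]) if len(T) else 0,rect(T) if len(T)>5 else 0)
        for lo,hi in((-.07,-.035),(.03,.07)):
            k=W[m&(W[:,2]-zc>lo)&(W[:,2]-zc<hi)]
            if len(k)>20:print("  side face band",lo,len(k),k.mean(0),np.percentile(k[:,:2],[5,95],axis=0).round(4).tolist())
E
python3 -c "
from m import *;top(.2687)"
```

```text
scene top 406 0.348315235701649 ((466.1496276855469, -138.44369506835938), (44.187686920166016, 44.92695999145508), 86.51904296875)
  side face band -0.07 218 [ 0.48656586 -0.14024163  0.21715389] [[0.4836, -0.1605], [0.4891, -0.1201]]
  side face band 0.03 375 [ 0.48445848 -0.14163605  0.31930011] [[0.4666, -0.1605], [0.4886, -0.12]]
side top 569 0.3491245228132404 ((463.70074462890625, -138.01956176757812), (43.90987014770508, 44.982540130615234), 87.6874771118164)
  side face band -0.07 211 [ 0.44597836 -0.14064893  0.21743213] [[0.4419, -0.1603], [0.4746, -0.119]]
  side face band 0.03 523 [ 0.45114516 -0.14635299  0.31986419] [[0.4418, -0.1603], [0.4787, -0.1197]]
```

```bash
python3 -m handwheel '[[-0.003,0,-0.03,0,0,0],[-0.003,0,-0.06,0,0,0],[-0.003,0,-0.09,0,0,0],[-0.003,0,-0.115,0,0,0],[-0.003,0,-0.135,0,0,0],[-0.003,0,-0.15,0,0,0],[-0.003,0,-0.158,0,0,0],[-0.003,0,-0.164,0,0,0]]'
python3 -m handwheel '[[0,0,0,0,0,0],[0,0,0,0,0,0],[0,0,-0.001,0,0,0],[0,0,-0.001,0,0,0],[0,0,-0.002,0,0,0],[0,0,-0.002,0,0,0],[0,0,-0.003,0,0,0],[0,0,-0.003,0,0,0]]'
python3 -c "
from m import *;s=bot.read_state();print(s['position'],s['force']);top(s['position'][2],(.4615,-.139))"
```

```text
time_s: 9.77
position: [0.4614, -0.145, 0.1034]
tcp_rot: [[0.001, -0.999, 0.051], [-0.0, 0.051, 0.999], [-1.0, -0.001, -0.0]]
force: [0.2, 0.4, -2.9]
opening: 0.502
grasp_force: 30.0
time_s: 10.43
position: [0.4613, -0.1451, 0.1013]
tcp_rot: [[0.002, -0.999, 0.051], [-0.002, 0.051, 0.999], [-1.0, -0.002, -0.002]]
force: [0.2, 0.3, -3.4]
opening: 0.505
grasp_force: 30.0
[ 0.46134549 -0.14505643  0.10133509] [ 0.21017649  0.30462253 -3.42759568]
scene top 310 0.18089048491972043 ((463.11920166015625, -138.3516387939453), (45.106754302978516, 44.848243713378906), 84.6947250366211)
  side face band -0.07 146 [ 0.48234592 -0.1395567   0.04958024] [[0.4796, -0.1596], [0.4851, -0.1193]]
  side face band 0.03 244 [ 0.48038677 -0.1406782   0.15183448] [[0.462, -0.1595], [0.4844, -0.119]]
side top 433 0.18199820985742976 ((460.85223388671875, -138.26699829101562), (44.06368637084961, 44.69655990600586), 86.9983139038086)
  side face band -0.07 141 [ 0.44720234 -0.1428054   0.04869327] [[0.4391, -0.1609], [0.4761, -0.1194]]
  side face band 0.03 314 [ 0.44815195 -0.14647114  0.15273527] [[0.4387, -0.1605], [0.4747, -0.1194]]
```

```bash
python3 -m handwheel '[[0,0,0,0,0,0],[0,0,-0.0005,0,0,0],[0,0,-0.0005,0,0,0],[0,0,-0.001,0,0,0],[0,0,-0.001,0,0,0],[0,0,-0.0015,0,0,0],[0,0,-0.0015,0,0,0],[0,0,-0.0015,0,0,0]]'
python3 -m handwheel '[[0,0,-0.0005,0,0,0],[0,0,-0.0005,0,0,0],[0,0,-0.0005,0,0,0],[0,0,-0.001,0,0,0],[0,0,-0.001,0,0,0],[0,0,-0.001,0,0,0],[0,0,-0.001,0,0,0],[0,0,-0.001,0,0,0]]'
```

```text
time_s: 11.2
position: [0.4613, -0.145, 0.0998]
tcp_rot: [[0.001, -0.999, 0.051], [-0.001, 0.051, 0.999], [-1.0, -0.001, -0.001]]
force: [0.1, 0.2, -4.2]
opening: 0.499
grasp_force: 30.0
time_s: 11.87
position: [0.4613, -0.145, 0.0988]
tcp_rot: [[0.001, -0.999, 0.051], [-0.001, 0.051, 0.999], [-1.0, -0.002, -0.001]]
force: [1.0, -0.6, -3.5]
opening: 0.5
grasp_force: 30.0
```

```bash
python3 -m handwheel '[[0,0,-0.0005,0,0,0],[0,0,-0.0005,0,0,0],[0,0,-0.0005,0,0,0],[0,0,-0.001,0,0,0],[0,0,-0.001,0,0,0],[0,0,-0.001,0,0,0],[0,0,-0.001,0,0,0],[0,0,-0.001,0,0,0]]'
```

```text
time_s: 12.53
position: [0.4613, -0.1451, 0.0983]
tcp_rot: [[0.002, -0.999, 0.051], [-0.0, 0.051, 0.999], [-1.0, -0.002, -0.0]]
force: [0.1, -1.0, -0.2]
opening: 0.505
grasp_force: 30.0
```

The pad now carries the weight, since the force went from -3.5 to -0.2 N. I'll open the fingers, then back straight off along the tool axis.

```bash
python3 -m handwheel '[[0,0,0,0,0,0],[0,0,0,0,0,0],[0,0,0,0,0,0],[0,0,0,0,0,0],[0,0,0,0,0,0],[0,0,0,0,0,0],[0,0,0,0,0,0],[0,0,0,0,0,0]]' 1
python3 -m handwheel '[[0,-0.005,0,0,0,0],[-0.001,-0.015,0,0,0,0],[-0.002,-0.03,0,0,0,0],[-0.003,-0.05,0,0,0,0],[-0.004,-0.07,0,0,0,0],[-0.005,-0.09,0,0,0,0],[-0.006,-0.11,0,0,0,0],[-0.006,-0.12,0,0,0,0]]'
python3 - <<'E'
from m import *
top(.099,(.4615,-.139))
b=cams.capture("side")[0];a=cams.capture("scene")[0];cv2.imwrite("pics/end.png",np.hstack([a[60:360,60:400],b[80:380,240:580]]))
E
```

```text
time_s: 13.2
position: [0.4613, -0.145, 0.0978]
tcp_rot: [[0.001, -0.999, 0.051], [-0.001, 0.051, 0.999], [-1.0, -0.001, -0.001]]
force: [-0.7, -1.1, -0.5]
opening: 0.975
grasp_force: 0.0
time_s: 13.87
position: [0.4551, -0.2683, 0.0976]
tcp_rot: [[0.003, -0.999, 0.053], [-0.004, 0.053, 0.999], [-1.0, -0.003, -0.004]]
force: [-0.0, -0.3, -0.8]
opening: 1.003
grasp_force: 0.0
scene top 299 0.17798311297507366 ((462.89886474609375, -138.36285400390625), (45.91402053833008, 44.6937370300293), 82.13501739501953)
  side face band -0.07 158 [ 0.48115936 -0.14064666  0.04773702] [[0.4657, -0.1596], [0.4851, -0.1192]]
  side face band 0.03 247 [ 0.48071335 -0.14062397  0.14982434] [[0.4625, -0.1596], [0.4848, -0.1192]]
side top 0 0 0
  side face band -0.07 184 [ 0.44807998 -0.14681393  0.04825333] [[0.4389, -0.1609], [0.4747, -0.1205]]
```

View pics/end.png

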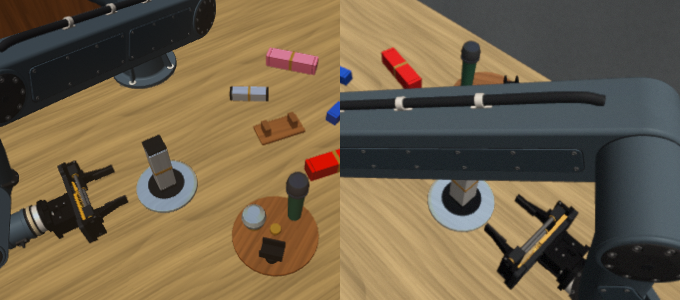

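The column stands upright on the pad (left half, about (160,165)). It is centred to about 1–2 mm, the gripper is clear, and the three platform items are unmoved.

```bash
python3 -c "
from rig import bot;print(bot.hand_in())"
```

```text
the job is handed in; nothing more can be done
None
```

The column now stands upright, centred on the rubber pad to about 1–2 mm. The end that felt heavy in the level lift is down, the gripper is clear of it, the platform items are unmoved, and the job was handed in at about 14 s with no verdict shown.

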